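Stand the circuit board in the soldering stand and bolt it in

ROBOT

A 6-joint arm with a two-finger parallel gripper is mounted at the origin on the work surface. World frame = base frame: x ahead of the robot, y to its left, z up, the work surface at z = 0. Lengths are in mm, angles in rad, forces in N, time in s.
With the tool pointing down it reaches from about 275 to 750 mm from the base axis. Payload 10.2 kg.
Tool frame: the origin (TCP) lies at the very end of the fingers, on their centre line; the grasp point (between the pads) lies 19 mm behind it; z points along the fingers, y is the line along which they close (so a half turn about z gives the same grasp; the last joint's range is limited). The gripper opens to 85 mm and grips with 20 to 120 N. Pads are 22 mm wide; open, the fingers measure 114 mm over their backs; the gripper's body (76 mm by 85 mm) begins 54 mm behind the grasp point. The pads swing forward as they close: fully open they stand 13 mm farther back than shut.
Start: joints at [0.905, 0.313, 1.498, -0, 1.331, -0.223], TCP at [224.96, 474.367, 231.294] pointing down, gripper open.
Joint ranges: [-2.94, 2.94], [-0.97, 2.17], [0.19, 2.56], [-1.23, 4.37], [0.02, 3.11], [-2.88, 2.88]. Speed limits (rad/s): [2.39, 2.39, 3.01, 3.14, 3.14, 3.14].

INTERFACE

Orientations are given as a unit quaternion [w, x, y, z].
In Python, from rig import ctrl gives the robot as it stands.
- The arm moves only by the shell command python3 -m inch 'ROWS' [OPENING] [FORCE]. ROWS is text: rows parted by semicolons, each of 6 numbers parted by spaces: the shift along the tool's x, y, z in mm, then the turn, a rotation vector about the tool's x, y, z in units of 6 degrees (1.0 is 6 degrees). A call has exactly 10 rows; each row shifts and turns the commanded pose from where the row before left it, along the tool's axes as they then stand; what a row does not reach is not made up. A row lasts 1/12 s, in which the tool goes at most 41.7 mm and 7.16 degrees, less where a joint would pass 70% of its speed; a pose out of reach is approached as far as the arm can. A call with a gripper value outside its range is refused whole. OPENING is the opening, from 0 (shut) to 1 (fully open), set as the call begins (- or left out, the last holds). The fingers move at their own pace and stop on an object; FORCE is the grip in N (left out, the last holds). Time passes only in rows, so rows that do not move let the fingers close, or fill a call up. It gives the time, the measured TCP pose, the force, the opening and the grip force at its end, in the units of the state.
- ctrl.sense(): the state, without advancing time (a new reading comes with each control period).
- ctrl.capture(name): name is "scene" or "top" or "wrist"; returns a dict with "image" (400x640x3 uint8, red, green, blue), "intrinsics" (3x3 intrinsics, pixels), "D" ([k1, k2, p1, p2, k3] as OpenCV has them; the pictures are not rectified), "rvec" (rotation vector, rad) and "tvec" (3), from world to camera coordinates, as OpenCV has them. Camera axes: x right, y down, z forward; pixel columns grow to the right and rows downward; lengths in mm; the calibration is good to about 2 mm. A picture is of the moment at which its call begins. There is no depth.
- ctrl.finish_job(): hands the job in; it is judged then, once.
The state is a dict: "time_s": time; "joints": joint angles; "dq": joint speeds; "tau": joint torques, N m; "eef_pos": TCP position; "ee_rot": TCP orientation; "force": force on the tool from outside, world axes, zero at the start; "wrist_torque": the same for the moment, N m; "grip_width": opening from 0.0 (shut) to 1.0 (fully open); "grip_force": force on a finger pad.
Only numpy, scipy, OpenCV 4.12 (cv2) and the standard library are available. Lean on these libraries where they do the work, as an engineer would, in place of code of your own. Each camera call takes 0.05 s, during which the arm holds its last target. There are 200 camera calls.

TASK

Take the framed circuit board off its sloping rest and stand it upright on a long edge in the slot of the blue soldering stand, fully down, lowering it in rather than dropping it. Then slide the red-knobbed bolt across over the board's top edge until it is fully home in its keeper, and let go; if the bolt is in the way of the slot at first, draw it back. Leave the magnifier, solder spool, tin and multimeter where they stand.

Things in the scene. Friction and masses are not known exactly. Their poses are not given: they have to be found in the camera images.
- board: loose green circuit board in a blue frame: a slab 8 mm thick (own x; components on +x), 110 mm long (own y), 75 mm tall (own z), about 120 g. Origin at its centre. It starts on the rest, leaning 0.40 rad (23 degrees) from vertical: own z points up and back towards the robot, the component face looks up and away from the robot. It may enter the slot either face forward, either long edge down.
- rest: fixed sloping aluminium rest, base 90 x 120 x 8 mm, origin under its centre, z up. The board's top edge leans to own -x. A lip carries its lower edge, with a 6 mm ridge before it; a 6 mm thick back plate lies under its lower 20 mm, and two prongs under its lower 42 mm at own |y| 36 to 52 mm. So both faces of the board are free in its upper 33 mm, and in its upper 55 mm between the prongs.
- stand: fixed soldering stand; blue base 10 mm thick, own x -112 to 42, y -68 to 68 mm. Origin at table height under the slot's centre, z up; the slot runs along own y. The bolt's track is on a grey column at x -105 to -22, y 31 to 53 mm, 85 mm high, its side rails to 103 mm. A seated board's centre is at own (0, 0, 47.5 mm), top edge 85 mm up. The bolt is on the +y side: set the board in holding it on the -y side.
- slot (a point): centre of the slot's floor, 10 mm above the table, axes as the stand's. Black walls along the stand's y leave a slot 11 mm wide (x) and 118 mm long (y, between end stops); straight walls up to 34 mm above the table, then a flared lead-in up to 45 mm, about 20 mm wide there.
- keeper (a point): middle of the keeper, the steel staple that receives the bolt: stand x 15 to 35 mm, y 42 mm, opening centred 94 mm above the table, on a column; its top 107 mm up.
- bolt (a joint): bolt travel in m along the stand's +x: 0 drawn back, 0.050 fully home in the keeper (hard stops); friction about 2.5 N, stays where left; starts at 0 to 0.035. A brass rod 12 mm thick, axis at stand y 42 mm, 94 mm above the table, so 3 mm clear over a seated board; its tip is at stand x = -18 mm + travel, so the slot is free for the board only below about 0.010.
- bolt_knob (a point): centre of the bolt's red upright knob, a cylinder 16 mm in diameter from 108 to 138 mm above the table (this point at 123 mm); it moves with the bolt, at stand x = -85 mm + travel, y = 42 mm. Below it is only an 8 mm stem, between the track's rails, whose tops are 103 mm above the table.
- magnifier: bystander between rest and stand: upright magnifier, black base 70 x 60 x 22 mm, steel post and a lens ring 72 mm across, in own x-z plane, 10 mm thick, top 174 mm above the table. Origin under its base. Loose, 0.7 kg.
- spool: bystander: yellow solder spool standing on end, 50 mm in diameter, 40 mm high. Origin under its centre.
- tin: bystander: closed round metal tin, 66 mm in diameter, 33 mm high. Origin under its centre.
- meter: bystander: black and orange multimeter lying flat, 80 x 144 mm (own x, y), 42 mm high. Origin under its centre.
Mind the look-alikes: they are no part of the job. Several things have the shape of the board; the one meant has the colours described above.

How it is judged (in metres and radians):
On the way, in this order (a step that is already met when the one before it is completed fails the run):
1. the board stands upright on a long edge, fully down in the slot of the stand (x of board in the frame of stand between -0.008 and 0.008 m and y of board in the frame of stand between -0.008 and 0.008 m and z of board in the frame of stand between 0.043 and 0.0515 m and (angle between board's own z axis and vertical below 0.18 rad or angle between board's own z axis and vertical above 2.96 rad)), for 0.2 s.
2. with the board standing there, the bolt is slid fully home into its keeper (all of step 1 and value of joint bolt above 0.045 m), for 0.2 s.
At the end, for the whole second after the job is handed in: the board stands at rest in the slot, on a long edge and upright within 0.18 rad, its centre within 8 mm of the slot's centre along the stand's x and y and 43 to 51.5 mm above the table (fully down is 47.5 mm), and the bolt is at least 45 mm along its 50 mm travel, at rest (all of step 2 and linear speed of board below 0.02 m/s and velocity of joint bolt between -0.01 and 0.01 m/s); the robot touches nothing.
It fails at once if the magnifier is pushed more than 20 mm or tipped over (distance of magnifier from where it was at the start of the episode above 0.02 m or angle between magnifier's own z axis and vertical above 0.35 rad).
It fails at once if the solder spool is pushed more than 20 mm or tipped over (distance of spool from where it was at the start of the episode above 0.02 m or angle between spool's own z axis and vertical above 0.35 rad).
It fails at once if the tin is pushed more than 20 mm or tipped over (distance of tin from where it was at the start of the episode above 0.02 m or angle between tin's own z axis and vertical above 0.35 rad).
It fails at once if the multimeter is pushed more than 20 mm or tipped over (distance of meter from where it was at the start of the episode above 0.02 m or angle between meter's own z axis and vertical above 0.35 rad).
It fails at once if the board is dropped (moves faster than 0.7 m/s with no finger on it) (linear speed of board above 0.7 m/s and contact force between the fingers and board below 0.05 N).
It also fails if it takes over 72 s, if anything falls off the work surface, if the arm or the gripper's body presses on something with over 40 N, if the wrist force passes 120 N, or if a joint passes its speed limit or range.

## Working session

There is one attempt and no reset: what is moved stays moved. The work goes in short steps, Python scripts to look and compute and a shell command to move; the robot and the scene stay as the last step left them, time stands still between calls to the robot, and variables do not carry over. Pictures are saved under pics/ and viewed, at most 14 in all, crops included, and the job is handed in when it is done.

```bash
ls; mkdir -p pics; python3 - <<'E'
from rig import ctrl
import cv2,pickle,numpy as np
d={}
for n in("scene","top","wrist"):
    c=ctrl.capture(n);d[n]=c;cv2.imwrite(f"pics/{n}0.png",c["image"][:,:,::-1])
    print(n,np.array(c["tvec"]).round(1).tolist(), (-cv2.Rodrigues(np.array(c["rvec"],float))[0].T@np.array(c["tvec"]).ravel()).round())
pickle.dump(d,open("cap0.pkl","wb"))
print(ctrl.sense())
E
```

```text
pics
scene [310.9, -261.5, 1403.0] [1001.  232. 1038.]
top [-30.6, 510.3, 1126.5] [ 266.  -54. 1207.]
wrist [-524.2, -40.8, 380.6] [152. 508. 374.]
{'time_s': 0.15, 'joints': array([ 9.04609546e-01,  3.13335141e-01,  1.49827427e+00, -1.75822809e-05,
        1.33098224e+00, -2.23401531e-01]), 'dq': array([-0.00082102, -0.00265002, -0.00246871,  0.0002213 , -0.00109442,
        0.00014207]), 'tau': array([ 1.15454244e-03, -4.12367320e+01, -2.59798640e+01, -2.67987016e-04,
        3.17843362e-03, -2.99515045e-05]), 'eef_pos': array([224.83237015, 474.20508817, 230.85513215]), 'ee_rot': array([-2.07213182e-04,  2.19586401e-01,  9.75592929e-01, -4.54572139e-04]), 'force': array([-0.17174014,  0.13698722,  0.55964909]), 'wrist_torque': array([-0.00635744, -0.00841888,  0.02350216]), 'grip_force': 0.0, 'grip_width': 1.000163216410311}
```

View pics/scene0.png

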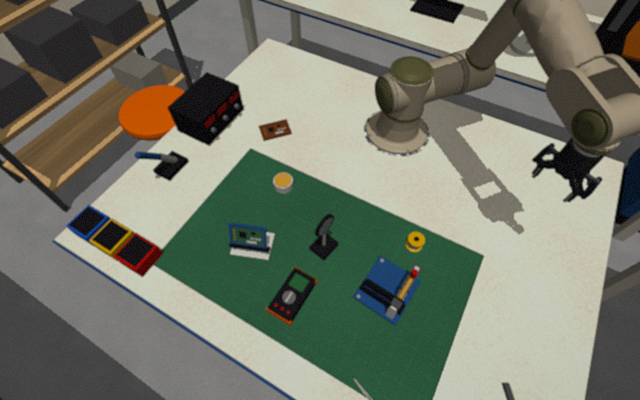

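View pics/top0.png

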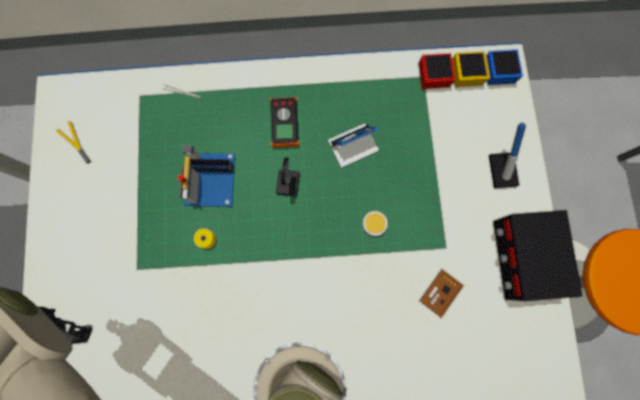

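The scene picture shows a blue-framed green board on a pale rest at (248,238), the magnifier at (323,237), the stand at (388,290) with its red knob at about (416,270), the spool at (416,241), the tin at (283,182) and the meter at (292,295). In the top picture these are the rest at (354,145), stand at (208,180), magnifier at (287,182), spool at (204,238), tin at (375,223) and meter at (285,122).

There are three board-shaped candidates: the green/blue one on the rest, top (355,140); the loose brown board, top (441,292); and the blue/yellow/red bins, top (470,68). Only the first is green in a blue frame and sits on the rest. I'll confirm that in a crop.

```bash
cat > h.py <<'E'
import cv2,pickle,numpy as np
from rig import ctrl
def cam(c):
    R=cv2.Rodrigues(np.array(c["rvec"],float))[0];t=np.array(c["tvec"],float).ravel()
    return R,t,np.array(c["intrinsics"],float),np.array(c["D"],float)
def ray(c,px):
    R,t,K,D=cam(c)
    u=cv2.undistortPoints(np.array(px,float).reshape(-1,1,2),K,D).reshape(-1,2)
    return -R.T@t,np.c_[u,np.ones(len(u))]@R
def onz(c,px,z):
    o,d=ray(c,px);return o+d*((z-o[2])/d[:,2])[:,None]
def tri(c1,p1,c2,p2):
    o1,d1=ray(c1,p1);o2,d2=ray(c2,p2);out=[]
    for a,b in zip(d1,d2):
        s=np.linalg.lstsq(np.c_[a,-b],o2-o1,rcond=None)[0]
        A=o1+a*s[0];B=o2+b*s[1];out.append(np.r_[(A+B)/2,np.linalg.norm(A-B)])
    return np.array(out)
def proj(c,P):
    R,t,K,D=cam(c);return cv2.projectPoints(np.array(P,float).reshape(-1,1,3),cv2.Rodrigues(R)[0],t,K,D)[0].reshape(-1,2)
def crop(c,x,y,w,h,s):
    return cv2.resize(np.ascontiguousarray(c["image"][y:y+h,x:x+w,::-1]),None,fx=s,fy=s,interpolation=cv2.INTER_CUBIC)
E
python3 - <<'E'
from h import *
d=pickle.load(open("cap0.pkl","rb"))
a=np.hstack([crop(d["scene"],220,210,65,55,6),crop(d["top"],320,115,65,55,6)])
b=np.hstack([crop(d["scene"],350,250,78,49,5)[:240],crop(d["top"],170,140,78,49,5)[:240]])
cv2.imwrite("pics/c1.png",np.vstack([a[:, :780],b[:, :780]]))
E
```

```text
(no output)
```

View pics/c1.png

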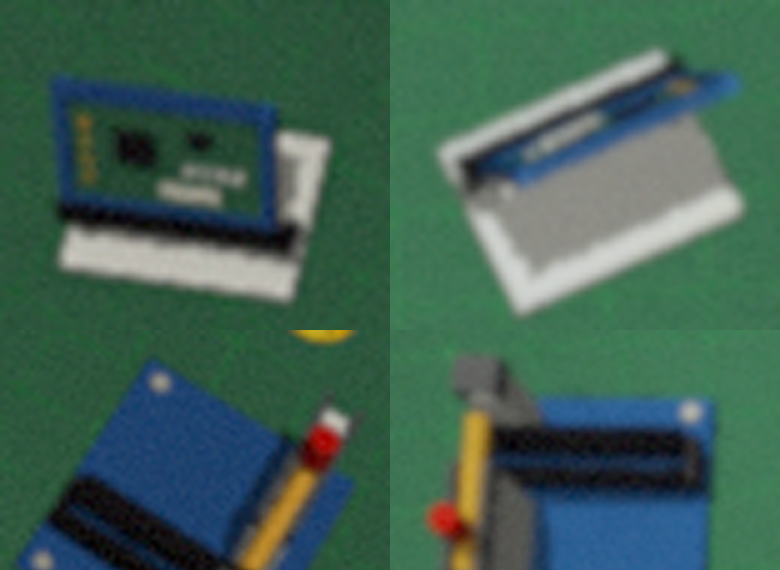

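The board on the rest is the green one in a blue frame, so it is the one meant. Its top-edge corners are at scene (229,223) and (266,227), and at top (378,128) and (341,146). The bolt's brass rod reaches well along its track, past the slot walls, so it will need drawing back.

```bash
python3 - <<'E'
from h import *
d=pickle.load(open("cap0.pkl","rb"));S,T=d["scene"],d["top"]
p=tri(S,[[229.2,223],[265.8,227.2]],T,[[378.3,128.3],[341,145.8]])
print("board top corners",p.round(1),"len",np.linalg.norm(p[0,:3]-p[1,:3]))
# rest base corners z=8 top crop
r=onz(T,[[320+(x-390)/6,115+y/6] for x,y in [(437,150),(665,50),(745,208),(522,313)]],8)
print("rest",r.round(1).tolist(),[np.linalg.norm(r[i]-r[i-1]).round(1) for i in range(4)],r.mean(0))
for n,c in d.items():
    if n=="wrist":continue
    hsv=cv2.cvtColor(c["image"],cv2.COLOR_RGB2HSV)
    m=cv2.inRange(hsv,(105,130,60),(122,255,255)); 
    box=(170,140,250,215) if n=="top" else (345,245,430,330)
    z=np.zeros_like(m);z[box[1]:box[3],box[0]:box[2]]=m[box[1]:box[3],box[0]:box[2]]
    pts=cv2.findNonZero(z); h=cv2.convexHull(pts)
    ap=cv2.approxPolyDP(h,3,True).reshape(-1,2)
    w=onz(c,ap,10); print(n,ap.tolist(),w[:,:2].round(1).tolist())
    # knob red
    m=cv2.inRange(hsv,(0,170,90),(6,255,255))|cv2.inRange(hsv,(174,170,90),(180,255,255))
    z=np.zeros_like(m);z[box[1]:box[3],box[0]-0:box[2]]=m[box[1]:box[3],box[0]:box[2]]
    k=cv2.findNonZero(z).reshape(-1,2).mean(0);print("knob",k,onz(c,k,123)[:,:2])
    c["k"]=k
print("knob tri",tri(S,[S["k"]],T,[T["k"]]).round(1))
print("mag base etc", onz(T,[[287,182]],22),onz(T,[[204,238]],40))
E
# full-size crop of stand in top
python3 - <<'E'
from h import *
d=pickle.load(open("cap0.pkl","rb"))
cv2.imwrite("pics/c2.png",np.hstack([crop(d["top"],170,140,80,75,5),crop(d["scene"],345,245,80,85,5)[:375]]))
E
```

```text
board top corners [[ 666.4 -257.    94.4    3.4]
 [ 624.9 -154.1   95.2    0.7]] len 110.90923387481939
rest [[673.0, -125.1, 8.0], [716.2, -239.6, 8.0], [633.5, -270.2, 8.0], [589.1, -159.1, 8.0]] [np.float64(90.6), np.float64(122.4), np.float64(88.1), np.float64(119.7)] [ 652.95136811 -198.5037591     8.        ]
scene [[419, 281], [395, 323], [354, 297], [380, 257]] [[519.0, 291.8], [662.7, 279.1], [653.7, 151.2], [506.2, 164.0]]
knob [414.12903226 272.74193548] [[557.23052267 266.16369675]]
top [[233, 155], [230, 205], [185, 203], [191, 165], [200, 155]] [[646.8, 150.1], [501.5, 163.2], [516.1, 289.8], [625.8, 271.4], [653.7, 245.1]]
knob [180.96551724 177.68965517] [[559.70866587 267.04816125]]
knob tri [[558.8 266.1 126.3   0. ]]
mag base etc [[553.34770113  -0.62633419  22.        ]] [[410.12070551 230.80646861  40.        ]]
```

View pics/c2.png

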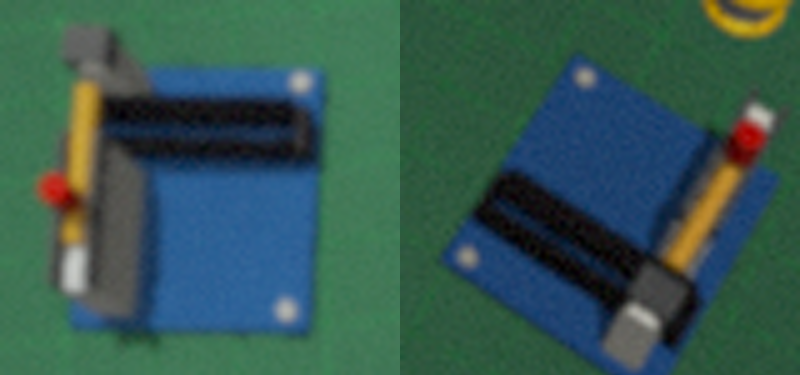

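The stand fits: yaw is about -5.1° and the origin about (619,218). The knob is at own (-64,42), so the bolt has travelled about 21 mm. The board's top edge is 111 mm long at z≈95, with a yaw of about 21.6°. I'll draw the bolt back first, turning the tool 70° and then going above the knob.

```bash
cat >> h.py <<'E'
from scipy.spatial.transform import Rotation as Ro
def pose():
    s=ctrl.sense();q=np.array(s["ee_rot"]);return np.array(s["eef_pos"]),Ro.from_quat(q[[1,2,3,0]]),s
def go(p=None,R=None):
    P,Q,s=pose()
    if p is not None: print("shift tool",Q.inv().apply(np.array(p)-P).round(1))
    if R is not None:
        print("turn units",np.degrees((Q.inv()*R).as_rotvec()/6).round(2))
        if p is not None: print("shift after turn",R.inv().apply(np.array(p)-P).round(1))
def frame(ydir,zdir):  # tool rotation from closing dir and pointing dir
    z=np.array(zdir,float);z/=np.linalg.norm(z);y=np.array(ydir,float);y-=z*(y@z);y/=np.linalg.norm(y)
    return Ro.from_matrix(np.c_[np.cross(y,z),y,z])
ys=np.radians(-5.1);SX=np.array([np.cos(ys),np.sin(ys),0]);SY=np.array([-np.sin(ys),np.cos(ys),0]);SO=np.array([619,218.4,0])
def st(x,y,z): return SO+SX*x+SY*y+np.array([0,0,z])
E
python3 -m inch '0 0 0 0 0 1.165;0 0 0 0 0 1.165;0 0 0 0 0 1.165;0 0 0 0 0 1.165;0 0 0 0 0 1.165;0 0 0 0 0 1.165;0 0 0 0 0 1.165;0 0 0 0 0 1.165;0 0 0 0 0 1.165;0 0 0 0 0 1.165'
python3 -c "
from h import *
go([559,266.5,190],frame(SX,[0,0,-1]))"
```

```text
time_s: 0.98
eef_pos: [224.9, 474.3, 231.0]
ee_rot: [0.0, 0.741, 0.672, -0.0]
force: [-0.1, 0.8, 0.3]
grip_width: 1.001
grip_force: 0.0
shift tool [-174.   352.9   41. ]
turn units [-0.    0.01 -0.09]
shift after turn [-177.2  351.3   41. ]
```

```bash

python3 -m inch '-8.7 17.6 0 0 0 0;-8.7 17.6 0 0 0 0;-8.7 17.6 0 0 0 0;-8.7 17.6 0 0 0 0;-8.7 17.6 0 0 0 0;-8.7 17.6 0 0 0 0;-8.7 17.6 0 0 0 0;-8.7 17.6 0 0 0 0;-8.7 17.6 0 0 0 0;-8.7 17.6 0 0 0 0' >/dev/null
python3 -m inch '-8.7 17.6 0 0 0 0;-8.7 17.6 0 0 0 0;-8.7 17.6 0 0 0 0;-8.7 17.6 0 0 0 0;-8.7 17.6 0 0 0 0;-8.7 17.6 0 0 0 0;-8.7 17.6 0 0 0 0;-8.7 17.6 0 0 0 0;0 0 0 0 0 0;0 0 0 0 0 0'
python3 - <<'E'
from h import *
c=ctrl.capture("wrist");cv2.imwrite("pics/w1.png",c["image"][:,:,::-1]);pickle.dump(c,open("w1.pkl","wb"))
print(proj(c,[st(-64,42,123),st(-118+100,42,94),st(0,0,45),st(0,-59,45),st(0,59,45)]).round())
go([559,266.5,190],frame(SX,[0,0,-1]))
E
```

```text
time_s: 2.65
eef_pos: [526.2, 288.9, 230.7]
ee_rot: [-0.0, 0.739, 0.673, -0.0]
force: [-0.2, 0.6, -0.6]
grip_width: 0.996
grip_force: 0.0
[[358. 217.]
 [398. 207.]
 [399. 225.]
 [396. 266.]
 [404. 180.]]
shift tool [-19.8  35.3  40.9]
turn units [-0.01  0.   -0.03]
shift after turn [-19.9  35.2  40.9]
```

View pics/w1.png

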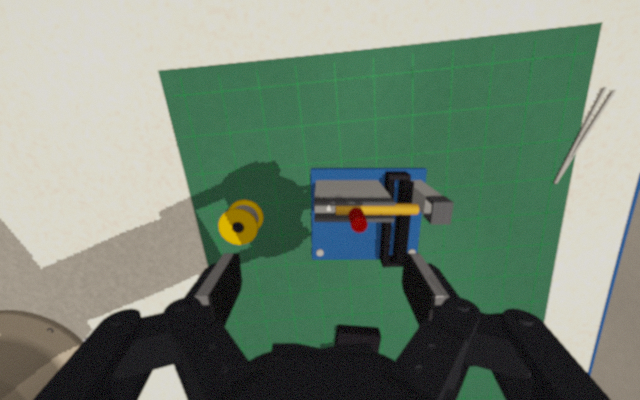

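The wrist picture agrees with the model. The knob is at (358,219) against (358,217) predicted, and the slot is centred near (397,220) against (399,225). I'll move over the knob, go down and grip it.

```bash

python3 -m inch '-4 7 6 0 0 0;-4 7 6 0 0 0;-4 7 6 0 0 0;-4 7 6 0 0 0;-4 7.2 6 0 0 0;0 0 16 0 0 0;0 0 16 0 0 0;0 0 16 0 0 0;0 0 16 0 0 0;0 0 16 0 0 0' 
python3 -m inch '0 0 4 0 0 0;0 0 2 0 0 0;0 0 0 0 0 0;0 0 0 0 0 0;0 0 0 0 0 0;0 0 0 0 0 0;0 0 0 0 0 0;0 0 0 0 0 0;0 0 0 0 0 0;0 0 0 0 0 0' 0 40
```

```text
time_s: 3.53
eef_pos: [559.5, 265.7, 120.0]
ee_rot: [-0.0, 0.739, 0.674, -0.0]
force: [-0.5, -0.0, 0.5]
grip_width: 1.0
grip_force: 0.0
time_s: 4.37
eef_pos: [559.6, 266.3, 116.2]
ee_rot: [0.0, 0.739, 0.674, 0.001]
force: [-1.3, 0.4, 5.8]
grip_width: 0.169
grip_force: 39.0
```

```bash

python3 -m inch '0 -3 0 0 0 0;0 -3 0 0 0 0;0 -3 0 0 0 0;0 -3 0 0 0 0;0 -3 0 0 0 0;0 -2 0 0 0 0;0 -1 0 0 0 0;0 0 0 0 0 0;0 0 0 0 0 0;0 0 0 0 0 0' 
python3 -m inch '0 -1 0 0 0 0;0 -1 0 0 0 0;0 -1 0 0 0 0;0 -1 0 0 0 0;0 0 0 0 0 0;0 0 0 0 0 0;0 0 0 0 0 0;0 0 0 0 0 0;0 0 0 0 0 0;0 0 0 0 0 0'
```

```text
time_s: 5.2
eef_pos: [541.8, 267.9, 116.2]
ee_rot: [0.001, 0.739, 0.674, 0.001]
force: [0.5, -0.8, 6.4]
grip_width: 0.169
grip_force: 39.3
time_s: 6.03
eef_pos: [537.9, 268.3, 116.2]
ee_rot: [0.001, 0.739, 0.674, 0.001]
force: [1.0, -0.6, 7.1]
grip_width: 0.171
grip_force: 39.3
```

Moved 22 mm with no stop felt yet; I'll continue gently until it shows.

```bash

python3 -m inch '0 -1 0 0 0 0;0 -1 0 0 0 0;0 -1 0 0 0 0;0 0 0 0 0 0;0 0 0 0 0 0;0 0 0 0 0 0;0 0 0 0 0 0;0 0 0 0 0 0;0 0 0 0 0 0;0 0 0 0 0 0' 
python3 -m inch '0 -1 0 0 0 0;0 -1 0 0 0 0;0 0 0 0 0 0;0 0 0 0 0 0;0 0 0 0 0 0;0 0 0 0 0 0;0 0 0 0 0 0;0 0 0 0 0 0;0 0 0 0 0 0;0 0 0 0 0 0'
```

```text
time_s: 6.87
eef_pos: [536.1, 268.4, 116.3]
ee_rot: [0.002, 0.739, 0.674, 0.002]
force: [8.1, -0.4, 2.2]
grip_width: 0.168
grip_force: 39.2
time_s: 7.7
eef_pos: [535.9, 268.4, 116.3]
ee_rot: [0.003, 0.739, 0.674, 0.004]
force: [18.2, -0.5, -2.6]
grip_width: 0.172
grip_force: 39.1
```

The hard stop is at TCP x≈536, which puts the stand origin near (617.3,218.7) with the bolt at 0. I'll release, lift and travel over to the board.

```bash
sed -i 's/SO=np.array.*/SO=np.array([617.3,218.7,0])/' h.py
python3 -m inch '0 2 0 0 0 0;0 0 0 0 0 0;0 0 0 0 0 0;0 0 0 0 0 0;0 0 -10 0 0 0;0 0 -20 0 0 0;0 0 -25 0 0 0;0 0 -25 0 0 0;0 0 -25 0 0 0;0 0 -20 0 0 0' 0.75
python3 - <<'E'
from h import *
yb=np.radians(21.6);hx=np.array([np.cos(yb),np.sin(yb),0]);Yb=np.array([-np.sin(yb),np.cos(yb),0])
Zb=-hx*np.sin(.4)+np.array([0,0,np.cos(.4)])
p=np.array([645.6,-205.5,95])-22*Yb-30*Zb+90*Zb
print(p); go([p[0],p[1],241]); go(p,frame(hx,-Zb)); print(ctrl.sense()["joints"].round(2))
E
```

```text
time_s: 8.53
eef_pos: [534.3, 268.7, 243.2]
ee_rot: [0.0, 0.739, 0.674, 0.001]
force: [0.3, -0.2, 0.9]
grip_width: 0.746
grip_force: 0.0
[ 631.97441909 -234.55634987  150.26365964]
shift tool [-492.2  143.4    2.1]
shift tool [-492.2  143.2   92.8]
turn units [-3.73  0.89 -4.42]
shift after turn [-503.9 -123.1   48.9]
[0.27 0.47 1.24 0.   1.43 0.36]
```

```bash

python3 -m inch '-24.6 7.2 0 0 0 0;-24.6 7.2 0 0 0 0;-24.6 7.2 0 0 0 0;-24.6 7.2 0 0 0 0;-24.6 7.2 0 0 0 0;-24.6 7.2 0 0 0 0;-24.6 7.2 0 0 0 0;-24.6 7.2 0 0 0 0;-24.6 7.2 0 0 0 0;-24.6 7.2 0 0 0 0' >/dev/null
python3 -m inch '-24.6 7.2 0 0 0 0;-24.6 7.2 0 0 0 0;-24.6 7.2 0 0 0 0;-24.6 7.2 0 0 0 0;-24.6 7.2 0 0 0 0;-24.6 7.2 0 0 0 0;-24.6 7.2 0 0 0 0;-24.6 7.2 0 0 0 0;-24.6 7.2 0 0 0 0;-24.6 7.2 0 0 0 0' >/dev/null
python3 -m inch '0 0 0 -0.466 0.11 -0.55;0 0 0 -0.466 0.11 -0.55;0 0 0 -0.466 0.11 -0.55;0 0 0 -0.466 0.11 -0.55;0 0 0 -0.466 0.11 -0.55;0 0 0 -0.466 0.11 -0.55;0 0 0 -0.466 0.11 -0.55;0 0 0 -0.466 0.11 -0.55;0 0 0 0 0 0;0 0 0 0 0 0'
python3 - <<'E'
from h import *
yb=np.radians(21.6);hx=np.array([np.cos(yb),np.sin(yb),0]);Yb=np.array([-np.sin(yb),np.cos(yb),0])
Zb=-hx*np.sin(.4)+np.array([0,0,np.cos(.4)])
p=np.array([645.6,-205.5,95])-22*Yb-30*Zb+90*Zb
go(p,frame(hx,-Zb))
c=ctrl.capture("wrist");pickle.dump(c,open("w2.pkl","wb"))
t=np.array([645.6,-205.5,95]);q=proj(c,[t-55*Yb,t,t+55*Yb,t-55*Yb-30*Zb]);print(q.round())
x,y=(q[1]-[100,70]).astype(int);x=max(0,x);y=max(0,y)
print(x,y);cv2.imwrite("pics/w2.png",crop(c,x,y,200,140,4))
E
```

```text
time_s: 11.03
eef_pos: [632.2, -234.8, 240.9]
ee_rot: [0.111, 0.553, 0.81, 0.163]
force: [-0.1, 0.6, -0.3]
grip_width: 0.749
grip_force: 0.0
shift tool [  0.4 -35.1  83.5]
turn units [-0.03  0.02 -0.04]
shift after turn [  0.4 -35.4  83.4]
[[290. 216.]
 [288. 167.]
 [285. 111.]
 [293. 207.]]
187 96
```

View pics/w2.png

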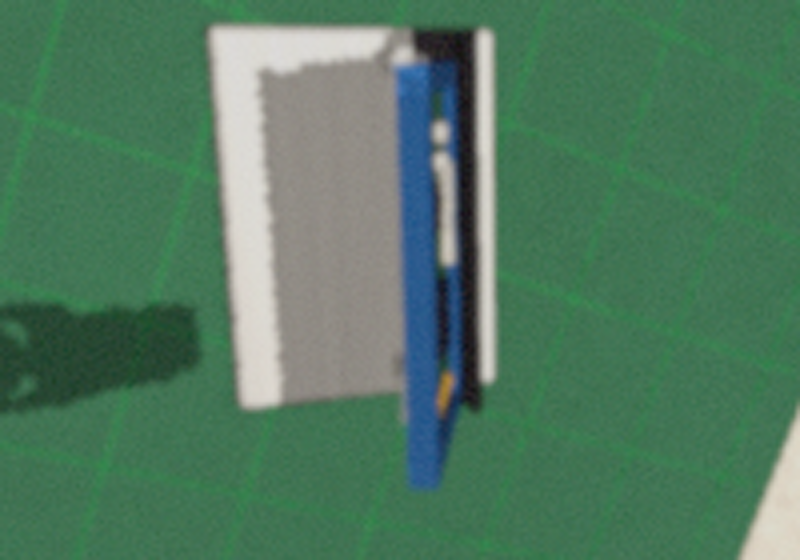

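The crop shows the board's blue top edge running from (412,68) to (425,487), which is wrist pixels (290,113) to (293,218). That is 4 px to the right of the model, so I'll correct for it.

```bash
python3 - <<'E'
from h import *
c=pickle.load(open("w2.pkl","rb"))
for z in (93,95):
    e=onz(c,[[290,113],[293.2,217.8]],z);v=e[0]-e[1];print(z,e.round(1),np.linalg.norm(v),np.degrees(np.arctan2(-v[0],v[1])))
yb=np.arctan2(-v[0],v[1]);hx=np.array([np.cos(yb),np.sin(yb),0]);Yb=np.array([-np.sin(yb),np.cos(yb),0])
Zb=-hx*np.sin(.4)+np.array([0,0,np.cos(.4)])
p=e.mean(0)-22*Yb-30*Zb+70*Zb
print(p);go(p,frame(hx,-Zb))
E
```

```text
93 [[ 630.9 -154.5   93. ]
 [ 671.2 -258.3   93. ]] 111.37529516598188 21.17565427862736
95 [[ 630.4 -154.6   95. ]
 [ 670.3 -257.8   95. ]] 110.57877800896962 21.175654278627388
[ 643.74676365 -232.34024698  131.84243976]
shift tool [ -1.9 -31.7 105. ]
turn units [-0.03 -0.01  0.03]
shift after turn [ -1.9 -32.1 104.8]
```

```bash

python3 -m inch '0 -8 10 0 0 0;-1 -8 10 0 0 0;-1 -8 10 0 0 0;0 -8 10 0 0 0;0 0 15 0 0 0;0 0 15 0 0 0;0 0 15 0 0 0;0 0 15 0 0 0;0 0 5 0 0 0;0 0 0 0 0 0' 
python3 -m inch '0 0 8 0 0 0;0 0 8 0 0 0;0 0 8 0 0 0;0 0 8 0 0 0;0 0 5 0 0 0;0 0 3 0 0 0;0 0 0 0 0 0;0 0 0 0 0 0;0 0 0 0 0 0;0 0 0 0 0 0' 
python3 - <<'E'
from h import *
c=ctrl.capture("wrist");pickle.dump(c,open("w3.pkl","wb"))
cv2.imwrite("pics/w3.png",c["image"][:,:,::-1])
E
```

```text
time_s: 11.92
eef_pos: [643.6, -231.8, 129.5]
ee_rot: [0.11, 0.552, 0.81, 0.163]
force: [-0.5, 1.5, -0.4]
grip_width: 0.752
grip_force: 0.0
time_s: 12.75
eef_pos: [658.2, -227.0, 94.7]
ee_rot: [0.112, 0.552, 0.81, 0.163]
force: [0.1, 0.8, -0.8]
grip_width: 0.749
grip_force: 0.0
```

View pics/w3.png

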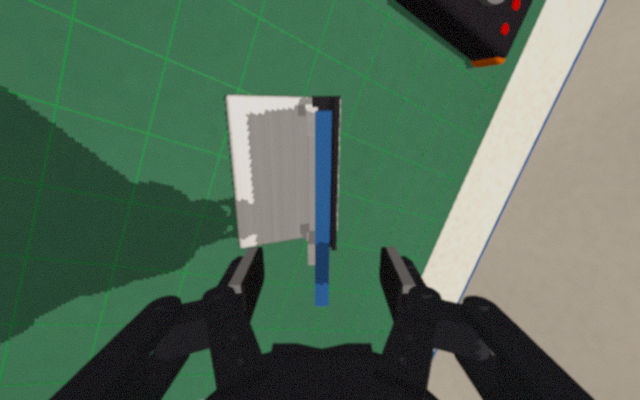

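The board's edge at column 322 is centred between the fingers (262 and 383). I'll go down the last 30 mm and grip.

```bash

python3 -m inch '0 0 6 0 0 0;0 0 6 0 0 0;0 0 6 0 0 0;0 0 6 0 0 0;0 0 4 0 0 0;0 0 2 0 0 0;0 0 0 0 0 0;0 0 0 0 0 0;0 0 0 0 0 0;0 0 0 0 0 0' 
python3 -m inch '0 0 0 0 0 0;0 0 0 0 0 0;0 0 0 0 0 0;0 0 0 0 0 0;0 0 0 0 0 0;0 0 0 0 0 0;0 0 0 0 0 0;0 0 0 0 0 0;0 0 0 0 0 0;0 0 0 0 0 0' 0 60
```

```text
time_s: 13.63
eef_pos: [669.0, -222.8, 66.9]
ee_rot: [0.112, 0.552, 0.81, 0.163]
force: [0.1, -0.4, 0.8]
grip_width: 0.749
grip_force: 0.0
time_s: 14.47
eef_pos: [669.3, -221.9, 67.7]
ee_rot: [0.111, 0.551, 0.81, 0.164]
force: [-3.0, 4.7, 5.9]
grip_width: 0.081
grip_force: 65.1
```

```bash

python3 -m inch '0 0 -2 0 0 0;0 0 -4 0 0 0;0 0 -8 0 0 0;0 0 -10 0 0 0;0 0 -12 0 0 0;0 0 -12 0 0 0;0 0 -12 0 0 0;0 0 -12 0 0 0;0 0 -12 0 0 0;0 0 -12 0 0 0' 
python3 -m inch '0 0 -14 0 0 0;0 0 -14 0 0 0;0 0 -14 0 0 0;0 0 -14 0 0 0;0 0 -14 0 0 0;0 0 -14 0 0 0;0 0 -14 0 0 0;0 0 -10 0 0 0;0 0 -5 0 0 0;0 0 0 0 0 0'
python3 - <<'E'
from h import *
d={n:ctrl.capture(n) for n in("scene","wrist")};pickle.dump(d,open("g.pkl","wb"))
P,Q,s=pose();print(P,Q.as_matrix().round(3),s["joints"].round(2))
# expected board: top edge 30 behind tip, centre +22 along board y (tool -x or x)
S=d["scene"];u=proj(S,[P])[0].astype(int)
a=crop(S,max(0,u[0]-60),max(0,u[1]-50),120,110,4)
b=crop(d["wrist"],230,60,180,280,2)
b=cv2.resize(b,(int(b.shape[1]*440/b.shape[0]),440))
cv2.imwrite("pics/g.png",np.hstack([a,b]));print(u,a.shape,b.shape)
go([SO[0]-22*SY[0],SO[1]-22*SY[1],200],frame(SX,[0,0,-1]))
E
```

```text
time_s: 15.3
eef_pos: [633.7, -236.5, 156.2]
ee_rot: [0.111, 0.552, 0.81, 0.163]
force: [0.2, 0.5, -0.5]
grip_width: 0.086
grip_force: 59.2
time_s: 16.13
eef_pos: [593.5, -252.5, 260.6]
ee_rot: [0.112, 0.552, 0.81, 0.163]
force: [-0.3, 0.7, -2.3]
grip_width: 0.085
grip_force: 59.2
[ 593.46661347 -252.02416268  258.76810984] [[-0.366  0.858  0.36 ]
 [ 0.931  0.338  0.142]
 [ 0.     0.387 -0.922]] [-0.72  0.43  1.32  0.37  1.23 -1.19]
[234 171] (440, 480, 3) (440, 282, 3)
shift tool [409.6 147.6 125.7]
turn units [ 3.72 -0.88  4.37]
shift after turn [449.  -18.1  58.8]
```

View pics/g.png

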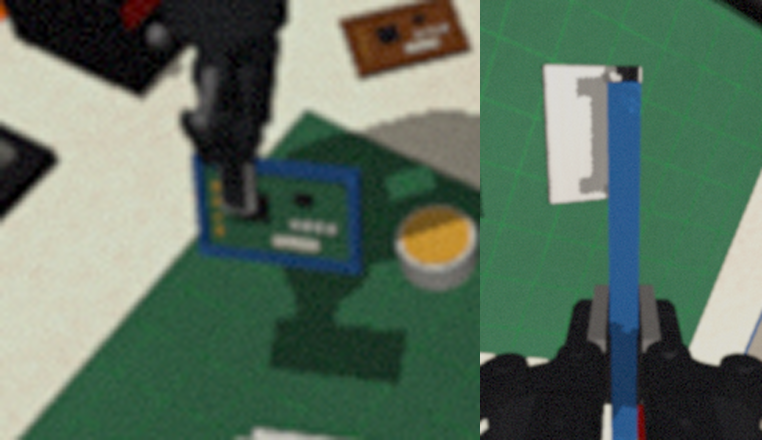

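The board is held upright and hasn't slipped. In the scene crop its face corners are at (195,157), (360,172), (357,272) and (203,252). I'll measure where it sits in the tool frame while turning and carrying it at height.

```bash

python3 - <<'E'
from h import *
S=pickle.load(open("g.pkl","rb"))["scene"];P,Q,s=pose()
o,d=ray(S,[[174+x/4,121+y/4] for x,y in[(195,157),(360,172),(357,272),(203,252)]])
o=Q.inv().apply(o-P);d=Q.inv().apply(d);print((o+d*((4-o[1])/d[:,1])[:,None]).round(1))
E
python3 -m inch '0 0 0 0.465 -0.11 0.546;0 0 0 0.465 -0.11 0.546;0 0 0 0.465 -0.11 0.546;0 0 0 0.465 -0.11 0.546;0 0 0 0.465 -0.11 0.546;0 0 0 0.465 -0.11 0.546;0 0 0 0.465 -0.11 0.546;0 0 0 0.465 -0.11 0.546;0 0 0 0 0 0;0 0 0 0 0 0' 
python3 -m inch '22 -0.9 0 0 0 0;22 -0.9 0 0 0 0;22 -0.9 0 0 0 0;22 -0.9 0 0 0 0;22 -0.9 0 0 0 0;22 -0.9 0 0 0 0;22 -0.9 0 0 0 0;22 -0.9 0 0 0 0;22 -0.9 0 0 0 0;22 -0.9 0 0 0 0' 
python3 -m inch '22 -0.9 0 0 0 0;22 -0.9 0 0 0 0;22 -0.9 0 0 0 0;22 -0.9 0 0 0 0;22 -0.9 0 0 0 0;22 -0.9 0 0 0 0;22 -0.9 0 0 0 0;22 -0.9 0 0 0 0;22 -0.9 0 0 0 0;10 -0.9 0 0 0 0'
```

```text
[[-27.1   4.  -33.2]
 [ 81.6   4.  -35.9]
 [ 77.4   4.   40.4]
 [-28.3   4.   39.1]]
time_s: 17.07
eef_pos: [593.9, -251.7, 258.0]
ee_rot: [-0.0, 0.737, 0.676, 0.001]
force: [-0.7, 0.1, -1.4]
grip_width: 0.086
grip_force: 59.1
time_s: 17.9
eef_pos: [603.7, -31.3, 258.9]
ee_rot: [0.0, 0.737, 0.676, 0.001]
force: [-0.1, -0.5, -2.3]
grip_width: 0.084
grip_force: 59.1
time_s: 18.73
eef_pos: [613.1, 177.9, 258.7]
ee_rot: [-0.0, 0.737, 0.676, 0.001]
force: [-0.3, 0.3, -2.6]
grip_width: 0.083
grip_force: 59.1
```

```bash

python3 -c "
from h import *
go(st(0,-24.5,170),frame(SX,[0,0,-1]))"
python3 -m inch '1.5 0.5 6 0 0 0;2 0.5 9 0 0 0;2 0.5 9 0 0 0;2 0.5 9 0 0 0;2 0.3 9 0 0 0;2 0 9 0 0 0;2 0 9 0 0 0;2 0 9 0 0 0;0 0 9 0 0 0;0 0 9 0 0 0' 
python3 - <<'E'
from h import *
d={n:ctrl.capture(n) for n in("scene","top","wrist")};pickle.dump(d,open("s.pkl","wb"))
go(st(0,-24.5,170),frame(SX,[0,0,-1]))
P,Q,s=pose()
for n,c in d.items():
    print(n,proj(c,[st(0,59,45),st(0,-59,45),st(-5.5,59,10),st(5.5,59,10)]).round().tolist(),"board top y+,y-",proj(c,[P+Q.apply([80,0,-32]),P+Q.apply([-30,0,-32])]).round().tolist())
W=d["wrist"];S=d["scene"]
u=proj(S,[st(0,0,100)])[0].astype(int)
b=crop(W,250,60,150,200,3); a=crop(S,u[0]-60,u[1]-75,80*3//2,150,4)
cv2.imwrite("pics/s.png",np.hstack([a[:600,:350*2-350+0 or 350],b[:600]]) if 0 else np.hstack([cv2.resize(a,(480,600)),b[:, 65:385]]))
print(u-[60,75])
E
```

```text
shift tool [16.4  0.5 88.7]
turn units [ 0.01 -0.01  0.03]
shift after turn [16.5  0.5 88.7]
time_s: 19.57
eef_pos: [617.3, 191.0, 171.1]
ee_rot: [0.001, 0.738, 0.675, 0.0]
force: [-0.6, -0.2, -1.2]
grip_width: 0.087
grip_force: 59.1
shift tool [ 3.3 -2.3  1.3]
turn units [-0.    0.01  0.  ]
shift after turn [ 3.3 -2.3  1.3]
scene [[403.0, 306.0], [365.0, 282.0], [401.0, 308.0], [399.0, 311.0]] board top y+,y- [[413.0, 284.0], [371.0, 259.0]]
top [[185.0, 163.0], [228.0, 164.0], [189.0, 168.0], [189.0, 164.0]] board top y+,y- [[170.0, 144.0], [215.0, 145.0]]
wrist [[320.0, 100.0], [320.0, 221.0], [315.0, 101.0], [325.0, 101.0]] board top y+,y- [[323.0, 108.0], [322.0, 342.0]]
[326 211]
```

View pics/s.png

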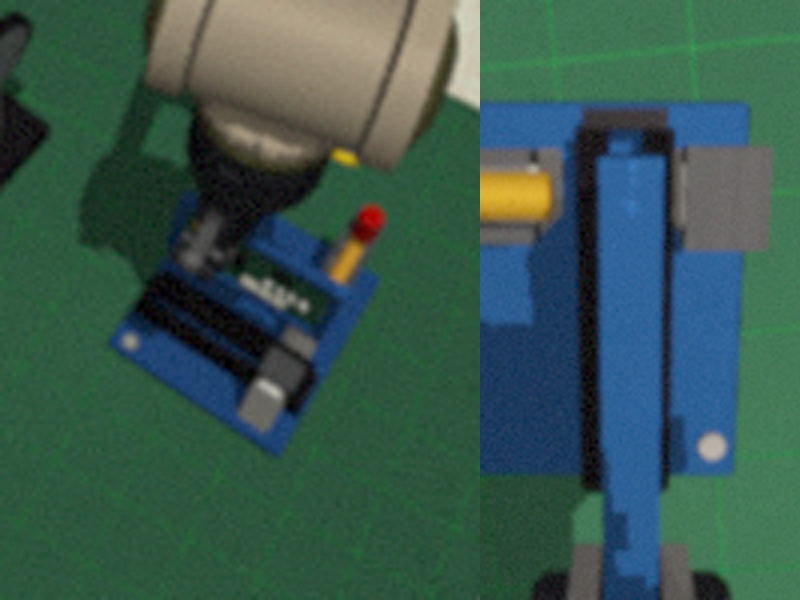

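The wrist crop shows the slot's outer walls at X 580 and 673, so the centre is at px 320.5. The slot's +y end stop has its inner edge at Y≈128 (px row 102.7), and the board's +y top corner is at (632,155), which is px (322.3,111.7). From these I'll work out the offsets.

```bash

python3 - <<'E'
from h import *
W=pickle.load(open("s.pkl","rb"))["wrist"];P,Q,s=pose()
B=np.c_[SX,SY,[0,0,1]]
for z in(34,45): print("stop",z,((onz(W,[[320.5,102.7]],z)-SO)@B).round(1))
# base far corner check z=10: y=+68 edge Y=102, x=+42 edge at X~748
print("base corner",((onz(W,[[250+(65+748-480)/3,60+103/3],[250+(65+733-480)/3,60+474/3]],10)-SO)@B).round(1))
for dz in(30,34): print("board end",((onz(W,[[322.3,111.7]],P[2]+dz)-SO)@B).round(1), "tcp",((P-SO)@B).round(1))
E
```

```text
stop 34 [[ 0.6 56.7 34. ]]
stop 45 [[ 0.7 56.5 45. ]]
base corner [[ 41.4  65.   10. ]
 [ 41.7 -69.5  10. ]]
board end [[  2.1  50.8 201.3]] tcp [  2.3 -27.8 171.3]
board end [[  2.1  50.9 205.3]] tcp [  2.3 -27.8 171.3]
```

```bash
sed -i 's/SO=np.array.*/SO=np.array([617.1,216.4,0])/' h.py
python3 -m inch '1 -1 4 0 0 0;0.9 -1 9 0 0 0;0 0 10 0 0 0;0 0 10 0 0 0;0 0 10 0 0 0;0 0 10 0 0 0;0 0 10 0 0 0;0 0 9 0 0 0;0 0 5 0 0 0;0 0 0 0 0 0' 
python3 -m inch '0 0 3 0 0 0;0 0 3 0 0 0;0 0 3 0 0 0;0 0 3 0 0 0;0 0 3 0 0 0;0 0 3 0 0 0;0 0 3 0 0 0;0 0 0 0 0 0;0 0 0 0 0 0;0 0 0 0 0 0'
python3 -c "
from h import *
P,Q,s=pose();print(((P-SO)@np.c_[SX,SY,[0,0,1]]).round(1),s['force'].round(1))"
```

```text
time_s: 20.55
eef_pos: [615.1, 192.9, 93.5]
ee_rot: [-0.0, 0.738, 0.675, -0.001]
force: [-0.6, -0.0, -2.2]
grip_width: 0.085
grip_force: 59.1
time_s: 21.38
eef_pos: [615.6, 193.0, 74.1]
ee_rot: [0.001, 0.738, 0.675, 0.0]
force: [0.1, -0.2, -1.6]
grip_width: 0.089
grip_force: 59.2
[  0.6 -23.4  74.1] [ 0.1 -0.2 -1.6]
```

No contact so far, with the bottom edge now in the lead-in. I'll keep lowering slowly.

```bash

python3 -m inch '0 0 2 0 0 0;0 0 2 0 0 0;0 0 2 0 0 0;0 0 2 0 0 0;0 0 2 0 0 0;0 0 2 0 0 0;0 0 1.5 0 0 0;0 0 1.5 0 0 0;0 0 0 0 0 0;0 0 0 0 0 0'
python3 -m inch '0 0 1 0 0 0;0 0 1 0 0 0;0 0 1 0 0 0;0 0 1 0 0 0;0 0 0 0 0 0;0 0 0 0 0 0;0 0 0 0 0 0;0 0 0 0 0 0;0 0 0 0 0 0;0 0 0 0 0 0'
```

```text
time_s: 22.22
eef_pos: [615.6, 193.0, 59.0]
ee_rot: [0.0, 0.738, 0.675, 0.0]
force: [-0.9, 0.8, -1.8]
grip_width: 0.083
grip_force: 59.0
time_s: 23.05
eef_pos: [615.6, 193.0, 55.0]
ee_rot: [0.001, 0.738, 0.675, 0.0]
force: [-0.7, 0.2, -1.6]
grip_width: 0.083
grip_force: 59.0
```

```bash

python3 -m inch '0 0 0.5 0 0 0;0 0 0.5 0 0 0;0 0 0.5 0 0 0;0 0 0.5 0 0 0;0 0 0 0 0 0;0 0 0 0 0 0;0 0 0 0 0 0;0 0 0 0 0 0;0 0 0 0 0 0;0 0 0 0 0 0'
python3 -m inch '0 0 0.5 0 0 0;0 0 0.5 0 0 0;0 0 0.5 0 0 0;0 0 0 0 0 0;0 0 0 0 0 0;0 0 0 0 0 0;0 0 0 0 0 0;0 0 0 0 0 0;0 0 0 0 0 0;0 0 0 0 0 0'
```

```text
time_s: 23.88
eef_pos: [615.6, 193.0, 53.0]
ee_rot: [0.001, 0.738, 0.675, 0.0]
force: [-0.7, -0.1, -2.0]
grip_width: 0.082
grip_force: 59.3
time_s: 24.72
eef_pos: [615.6, 192.9, 51.5]
ee_rot: [0.001, 0.738, 0.675, 0.0]
force: [-1.3, 0.1, -2.2]
grip_width: 0.083
grip_force: 59.3
```

```bash

python3 -m inch '0 0 0.5 0 0 0;0 0 0.5 0 0 0;0 0 0.5 0 0 0;0 0 0 0 0 0;0 0 0 0 0 0;0 0 0 0 0 0;0 0 0 0 0 0;0 0 0 0 0 0;0 0 0 0 0 0;0 0 0 0 0 0'
python3 -m inch '0 0 0.5 0 0 0;0 0 0.5 0 0 0;0 0 0 0 0 0;0 0 0 0 0 0;0 0 0 0 0 0;0 0 0 0 0 0;0 0 0 0 0 0;0 0 0 0 0 0;0 0 0 0 0 0;0 0 0 0 0 0'
python3 - <<'E'
from h import *
d={n:ctrl.capture(n) for n in("scene","wrist")};pickle.dump(d,open("t.pkl","wb"))
P,Q,s=pose();S=d["scene"];u=proj(S,[st(0,0,80)])[0].astype(int)-[65,60];print(u)
cv2.imwrite("pics/t.png",crop(S,u[0],u[1],130,100,6))
E
```

```text
time_s: 25.55
eef_pos: [615.7, 192.9, 50.4]
ee_rot: [0.001, 0.738, 0.675, 0.0]
force: [-3.7, -2.4, 4.8]
grip_width: 0.086
grip_force: 60.3
time_s: 26.38
eef_pos: [616.1, 192.8, 50.3]
ee_rot: [0.001, 0.738, 0.675, 0.001]
force: [-4.4, -3.6, 10.1]
grip_width: 0.085
grip_force: 61.2
[319 228]
```

View pics/t.png

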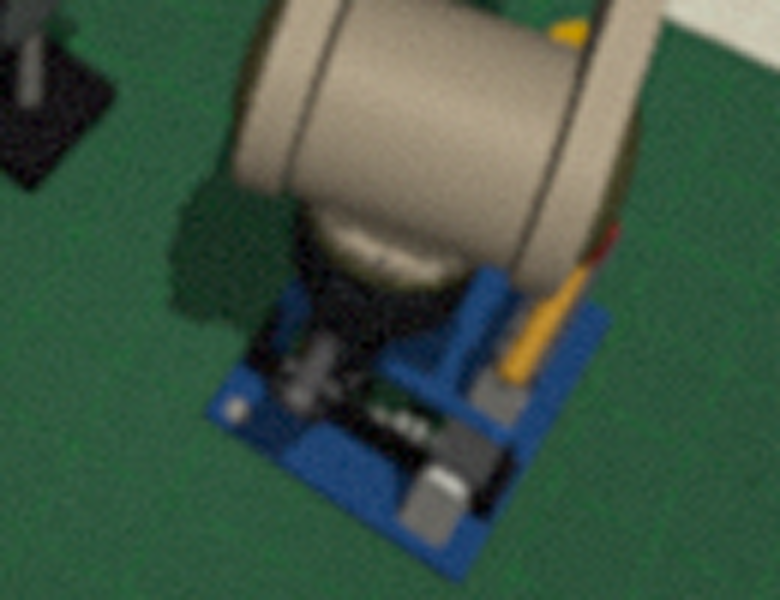

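Contact came at TCP 50.3 mm, where it was expected (50.1), with 10 N on the floor, and the scene crop shows the board low between the walls. I'll release and lift straight up.

```bash

python3 -m inch '0 0 -0.7 0 0 0;0 0 0 0 0 0;0 0 0 0 0 0;0 0 0 0 0 0;0 0 0 0 0 0;0 0 0 0 0 0;0 0 0 0 0 0;0 0 0 0 0 0;0 0 0 0 0 0;0 0 0 0 0 0' 0.5
python3 -m inch '0 0 -3 0 0 0;0 0 -6 0 0 0;0 0 -10 0 0 0;0 0 -14 0 0 0;0 0 -18 0 0 0;0 0 -18 0 0 0;0 0 -18 0 0 0;0 0 -18 0 0 0;0 0 -14 0 0 0;0 0 -1 0 0 0'
python3 - <<'E'
from h import *
W=ctrl.capture("wrist");pickle.dump(W,open("v.pkl","wb"))
cv2.imwrite("pics/v.png",crop(W,200,60,240,200,3))
print(proj(W,[st(0,55,85),st(0,-55,85),st(-85,42,123)]).round())
go(st(-85,42,170),frame(SX,[0,0,-1]))
E
```

```text
time_s: 27.32
eef_pos: [615.6, 193.0, 49.8]
ee_rot: [0.001, 0.738, 0.675, 0.0]
force: [-0.6, -0.1, 0.8]
grip_width: 0.499
grip_force: 0.0
time_s: 28.15
eef_pos: [616.7, 193.2, 173.9]
ee_rot: [0.002, 0.738, 0.675, 0.003]
force: [0.2, 0.1, 0.4]
grip_width: 0.502
grip_force: 0.0
[[319. 111.]
 [319. 237.]
 [192. 131.]]
shift tool [ 65.2 -86.1   1.7]
turn units [ 0.05 -0.    0.  ]
shift after turn [ 65.2 -86.1   2.1]
```

View pics/v.png

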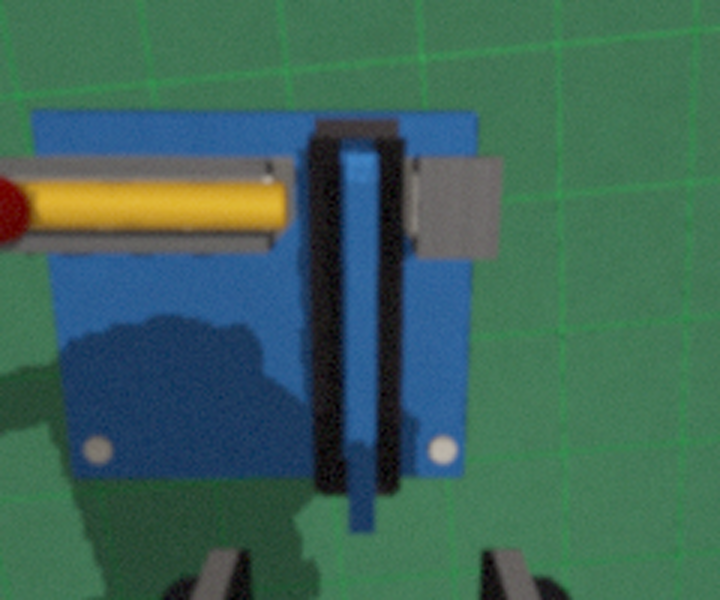

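The board's top edge spans px rows 110 to 237 at column 319. The model of a seated board predicts 111 to 237, so it is fully down. Next is the bolt knob.

```bash

python3 -m inch '7 -9 0 0 0 0;7 -9 0 0 0 0;7 -9 0 0 0 0;7 -9 0 0 0 0;7 -9 0 0 0 0;7 -9 0 0 0 0;7 -9 0 0 0 0;7 -9 0 0 0 0;7 -9 0 0 0 0;3 -5 0 0 0 0'
python3 -m inch '0 0 5 0 0 0;0 0 8 0 0 0;0 0 8 0 0 0;0 0 8 0 0 0;0 0 8 0 0 0;0 0 8 0 0 0;0 0 7 0 0 0;0 0 4 0 0 0;0 0 0 0 0 0;0 0 0 0 0 0'
python3 -m inch '0 0 0 0 0 0;0 0 0 0 0 0;0 0 0 0 0 0;0 0 0 0 0 0;0 0 0 0 0 0;0 0 0 0 0 0;0 0 0 0 0 0;0 0 0 0 0 0;0 0 0 0 0 0;0 0 0 0 0 0' 0 40
```

```text
time_s: 29.03
eef_pos: [534.5, 267.6, 169.7]
ee_rot: [0.0, 0.737, 0.675, 0.0]
force: [0.3, -0.0, -0.4]
grip_width: 0.499
grip_force: 0.0
time_s: 29.87
eef_pos: [535.8, 266.4, 113.6]
ee_rot: [0.001, 0.738, 0.675, 0.0]
force: [0.6, -0.6, -0.6]
grip_width: 0.5
grip_force: 0.0
time_s: 30.7
eef_pos: [536.0, 266.5, 114.2]
ee_rot: [0.001, 0.738, 0.675, 0.001]
force: [-0.7, -0.1, 5.0]
grip_width: 0.171
grip_force: 39.2
```

```bash

python3 -m inch '0 2 0 0 0 0;0 4 0 0 0 0;0 4 0 0 0 0;0 4 0 0 0 0;0 4 0 0 0 0;0 4 0 0 0 0;0 4 0 0 0 0;0 4 0 0 0 0;0 4 0 0 0 0;0 3 0 0 0 0'
python3 -m inch '0 2 0 0 0 0;0 2 0 0 0 0;0 2 0 0 0 0;0 2 0 0 0 0;0 1 0 0 0 0;0 1 0 0 0 0;0 1 0 0 0 0;0 0 0 0 0 0;0 0 0 0 0 0;0 0 0 0 0 0'
python3 -m inch '0 1 0 0 0 0;0 1 0 0 0 0;0 1 0 0 0 0;0 0 0 0 0 0;0 0 0 0 0 0;0 0 0 0 0 0;0 0 0 0 0 0;0 0 0 0 0 0;0 0 0 0 0 0;0 0 0 0 0 0'
```

```text
time_s: 31.53
eef_pos: [572.7, 263.2, 114.2]
ee_rot: [0.0, 0.738, 0.675, 0.0]
force: [-2.1, -0.2, 6.3]
grip_width: 0.171
grip_force: 39.4
time_s: 32.37
eef_pos: [583.6, 262.1, 114.2]
ee_rot: [0.001, 0.738, 0.675, 0.0]
force: [-1.1, -0.3, 5.6]
grip_width: 0.171
grip_force: 39.3
time_s: 33.2
eef_pos: [585.9, 261.9, 114.2]
ee_rot: [0.0, 0.738, 0.675, -0.0]
force: [-5.4, -0.3, 7.2]
grip_width: 0.171
grip_force: 39.6
```

The bolt moved 50 mm and the stop is felt. I'll release, lift and check.

```bash

python3 -m inch '0 -0.5 0 0 0 0;0 0 0 0 0 0;0 0 0 0 0 0;0 0 0 0 0 0;0 0 0 0 0 0;0 0 0 0 0 0;0 0 0 0 0 0;0 0 0 0 0 0;0 0 0 0 0 0;0 0 0 0 0 0' 0.5
python3 -m inch '0 0 -4 0 0 0;0 0 -8 0 0 0;0 0 -15 0 0 0;0 0 -15 0 0 0;0 0 -15 0 0 0;0 0 -15 0 0 0;0 0 -15 0 0 0;0 0 -10 0 0 0;0 0 0 0 0 0;0 0 0 0 0 0'
python3 - <<'E'
from h import *
W=ctrl.capture("wrist");q=proj(W,[st(-35,42,123),st(0,55,85),st(0,-55,85)]).round(1);print(q)
hsv=cv2.cvtColor(W["image"],cv2.COLOR_RGB2HSV)
m=cv2.inRange(hsv,(0,170,60),(6,255,255))|cv2.inRange(hsv,(174,170,60),(180,255,255))
n,l,s,ce=cv2.connectedComponentsWithStats(m);i=1+s[1:,4].argmax();print("knob",ce[i],((onz(W,[ce[i]],123)-SO)@np.c_[SX,SY,[0,0,1]]).round(1))
u=q[0].astype(int)-[100,80];u=np.maximum(u,0);print(u);cv2.imwrite("pics/z.png",crop(W,u[0],u[1],240,200,3))
E
```

```text
time_s: 34.03
eef_pos: [586.1, 261.9, 113.7]
ee_rot: [0.001, 0.738, 0.675, 0.0]
force: [0.3, 0.2, 0.3]
grip_width: 0.5
grip_force: 0.0
time_s: 34.87
eef_pos: [586.0, 261.9, 210.9]
ee_rot: [0.001, 0.738, 0.675, 0.0]
force: [-0.5, -0.3, -0.2]
grip_width: 0.5
grip_force: 0.0
[[321.4 205.2]
 [356.8 180.1]
 [352.8 276.5]]
knob [321.09455587 206.0487106 ] [[-35.3  41.2 123. ]]
[221 125]
```

View pics/z.png

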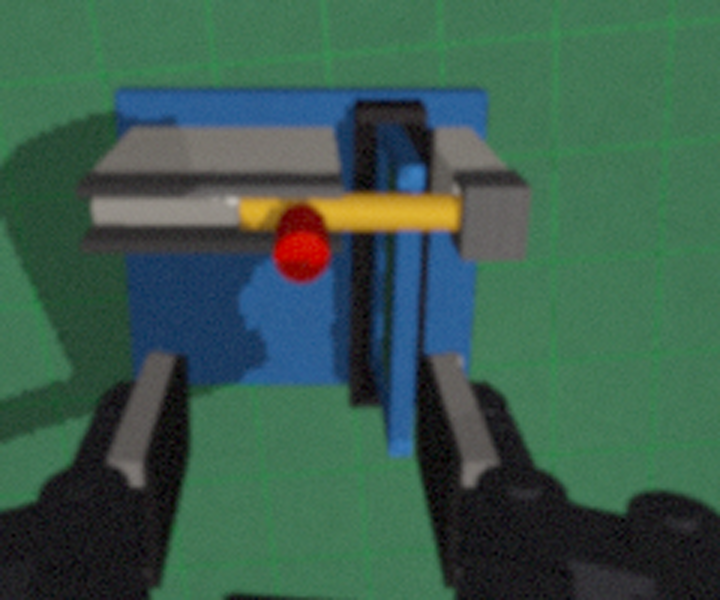

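The brass bolt crosses the board's top edge into the keeper (crop 350–460, 212). The knob is at own x = -35, which is full travel, and the board stands in the slot with the gripper clear. Handing in.

```bash
python3 -c "
from rig import ctrl
print(ctrl.finish_job())"
```

```text
the job is handed in; nothing more can be done
None
```

I handed the job in at about 35 s (limit 72 s): the board stands fully down in the slot, the bolt is home in the keeper after 50 mm of travel, and the gripper is clear; the simulator returned no verdict.

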